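Refit a shower-door roller with a push nut

ROBOT

A 7-joint arm with a two-finger parallel gripper is mounted at the origin on the work surface. World frame = base frame: x ahead of the robot, y to its left, z up, the work surface at z = 0. Lengths are in m, angles in rad, forces in N, time in s.
With the tool pointing down it reaches from about 0.35 to 0.9 m from the base axis. Payload 8.1 kg.
Tool frame: the origin (TCP) lies at the very end of the fingers, on their centre line; the grasp point (between the pads) lies 19 mm behind it (arm.tcp_to_grasp is the distance from the TCP to the grasp point, in m); z points along the fingers, y is the line along which they close (so a half turn about z gives the same grasp; the last joint's range is limited). The gripper opens to 92 mm and grips with 3 to 60 N. Pads are 19 mm wide; open, the fingers measure 130 mm over their backs; the gripper's body (75 mm by 190 mm) begins 47 mm behind the grasp point.
Start: joints at [-1.256, 0.434, 0.025, 1.573, -0.012, 1.134, -0.075], TCP at [0.254, 0.571, 0.227] pointing down, gripper open.
Joint ranges: [-2.62, 2.62], [-0.44, 2.09], [-1.27, 1.32], [0.08, 2.57], [-1.32, 4.46], [0.12, 2], [-2.74, 2.74]. Speed limits (rad/s): [2.22, 2.22, 3.01, 3.01, 3.14, 3.14, 3.14].

INTERFACE

Orientations are given as a rotation vector (axis times angle).
In Python, from cell import arm, cams gives the robot as it stands (arm), with the cameras (cams).
- The arm moves only by the shell command python3 nudge.py 'ROWS' [FORCE]. ROWS is a JSON list of rows, 1 to 10 of them, each an object with the fields sx, sy, sz (the shift in shares of the most that a row can go, 1 being 50 mm), turn (a turn about the tool's z in units of 0.05 rad), aperture (the opening from 0.0 (shut) to 1.0 (fully open)); a field left out counts as zero (the opening has to be given); each row shifts and turns the commanded pose from where the row before left it, along the tool's axes as they then stand; what a row does not reach is not made up. A row lasts 1/10 s, in which the tool goes at most 0.05 m and 0.15 rad, less where a joint would pass 70% of its speed; a pose out of reach is approached as far as the arm can. The fingers move at their own pace and stop on an object; FORCE is the grip in N (left out, the last holds). Time passes only in rows, so rows that do not move let the fingers close. It prints the time, the measured TCP pose, the force, the opening and the grip force at its end. Input that does not fit is refused with a message, and nothing moves.
- arm.observe(): the state, without advancing time (a new reading comes with each control period).
- cams.get_image(name): name is "scene" or "top"; returns a dict with "image" (420x560x3 uint8, blue, green, red), "fx", "fy", "cx", "cy" (pixels), "distortion" ([k1, k2, p1, p2, k3] as OpenCV has them; the pictures are not rectified), "cam_to_world" (4x4, takes a point from camera to world coordinates). Camera axes: x right, y down, z forward; pixel columns grow to the right and rows downward; lengths in m; the calibration is good to about 2 mm. A picture is of the moment at which its call begins. There is no depth.
- arm.sign_off(): hands the job in; it is judged then, once.
The state is a dict: "clock": time; "joints": joint angles; "dq": joint speeds; "joint_efforts": joint torques, N m; "position": TCP position; "ee_rot": TCP orientation; "force": force on the tool from outside, world axes, zero at the start; "ft_torque": the same for the moment, N m; "width": opening from 0.0 (shut) to 1.0 (fully open); "gripper_force": force on a finger pad.
Only numpy, scipy, OpenCV 4.12 (cv2) and the standard library are available. Lean on these libraries where they do the work, as an engineer would, in place of code of your own. Each camera call takes 0.05 s, during which the arm holds its last target. There are 200 camera calls.

TASK

Put the new grey roller with the blue hub on the bare pin of the shower-door carriage, all the way down onto its rubber boot, then set the orange push nut on the same pin and press it straight down, roller and all, until the roller is tight against the hidden stop inside the boot and the nut's teeth keep it there. Stop as soon as you feel it tight, because a forced roller hub cracks (it stands about 13 N on top of the teeth's drag), and let go. Leave the soap bottle, the tumbler and the old roller where they are.

Things in the scene. Friction and masses are not known exactly. Their poses are not given: they have to be found in the camera images.
- carriage: Roller carriage: aluminium plate on a rubber pad, 156 x 50 mm, plate top 8 mm above the counter, stuck fast, at any yaw. Origin: centre of the underside, x along its length. Two steel pins, 90 mm apart: the one at x = -45 mm already carries a roller and orange push nut (finished, fixed, 68 mm high), the one at x = +45 mm is bare.
- pin_tip (a point): Top of the bare pin, on its axis, 68 mm above the counter. Pin plain, upright, 11 mm in diameter, tapering to 5 mm over its top 8 mm. The nut's teeth begin to grip with the nut's underside 5 to 17 mm below this point; deeper, they drag with a steady force, 6 to 14 N, different each time, and keep the nut where it is left.
- pin_foot (a point): Foot of the bare pin, on its axis, on the plate's top face, 60 mm below pin_tip, z up. Round it a soft black rubber boot, 28 mm in diameter, top 16.5 mm above pin_foot, yields under 1 to 3 N. Inside, unseen, a firm stop is clamped at a height that differs each time: the roller meets it after sinking 1.5 to 9.5 mm; then it gives only 1 mm per 16 N.
- roller: New roller: grooved grey wheel with a blue hub, 40 mm in diameter, 14 mm high, plain 15 mm bore, about 40 g, lying flat on the counter. Origin: centre of its underside, z along the bore. It drops loosely over the pin and rests on the boot. Its hub cracks if the push nut presses on it with more than 13 N (not counting the teeth's drag on the pin).
- push_nut: Push nut: orange collar with toothed steel insert, 26 mm in diameter, 16 mm high, 25 g, flat on the counter, right way up. Origin: centre of its underside. Open bore: the pin passes through. On the roller it adds 1 to 4 N to the drag; tight on the stop (7 N or so above the drag) it holds by itself. Keep fingertips 4 mm or more above its underside, or they land on the wider roller first.
- soap: Bystander: amber soap bottle, 60 mm in diameter, 150 mm high, origin at the centre of its underside. Leave it.
- tumbler: Bystander: blue ceramic tumbler, 72 mm in diameter, 95 mm high, origin at the centre of its underside. Leave it.
- old_roller: Bystander: the worn, yellow-brown old roller, 40 mm in diameter, 14 mm high, lying flat beyond the carriage, origin at the centre of its underside. Leave it.

How it is judged:
By the outcome, as a careful person would: the job done as asked, in the order asked, and still so for the second after the job is handed in, with the robot touching nothing.
It also fails if it takes over 72 s, if anything falls off the work surface, if the arm or the gripper's body presses on something with over 40 N, if the wrist force passes 120 N, or if a joint passes its speed limit or range.

## Working session

There is one attempt and no reset: what is moved stays moved. The work goes in short steps, Python scripts to look and compute and a shell command to move; the robot and the scene stay as the last step left them, time stands still between calls to the robot, and variables do not carry over. Pictures are saved under pics/ and viewed, at most 10 in all, crops included, and the job is handed in when it is done.

```bash
ls; mkdir -p pics; python3 - <<'E'
from cell import arm, cams
import cv2,numpy as np
np.set_printoptions(precision=4,suppress=True)
s=arm.observe();print(s)
for n in("scene","top"):
    d=cams.get_image(n);cv2.imwrite(f"pics/{n}0.png",d["image"]);print(n,d["fx"],d["fy"],d["cx"],d["cy"],d["distortion"]);print(d["cam_to_world"])
print(arm.tcp_to_grasp)
E
```

```text
cell.py
nudge.py
pics
{'clock': 0.0, 'joints': array([-1.2556,  0.4352,  0.025 ,  1.5741, -0.0116,  1.134 , -0.0751]), 'dq': array([ 0.0007, -0.0001, -0.0001, -0.0009,  0.001 , -0.    ,  0.0004]), 'joint_efforts': array([ -0.001 , -66.7866,   0.9843, -31.4464,  -0.0607,   0.0428,
         0.0002]), 'position': array([0.2535, 0.5707, 0.2259]), 'ee_rot': array([-0.6516, -3.0731,  0.0024]), 'force': array([-0.7638, -0.514 ,  0.512 ]), 'ft_torque': array([0.0417, 0.0192, 0.0654]), 'gripper_force': 0.0, 'width': 0.9997437468975381}
scene 411.68729813306675 411.68729813306675 274.8021308382774 206.83446787315566 [-0.0905  0.      0.      0.      0.    ]
[[-0.788   0.3386 -0.5142  1.1302]
 [ 0.6157  0.4298 -0.6604  0.659 ]
 [-0.0026 -0.837  -0.5472  0.6236]
 [ 0.      0.      0.      1.    ]]
top 506.53151402367075 506.53151402367075 277.62299897083733 203.58362810848485 [-0.0011  0.      0.      0.      0.    ]
[[-0.0224 -0.9911  0.1311  0.418 ]
 [-0.9997  0.0214 -0.0092  0.0093]
 [ 0.0063 -0.1313 -0.9913  1.4409]
 [ 0.      0.      0.      1.    ]]
0.0188
```

View pics/scene0.png

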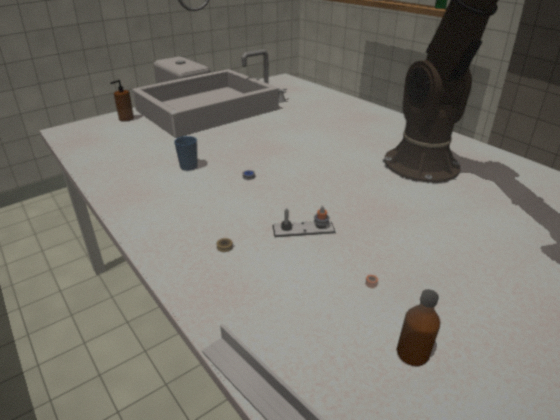

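View pics/top0.png

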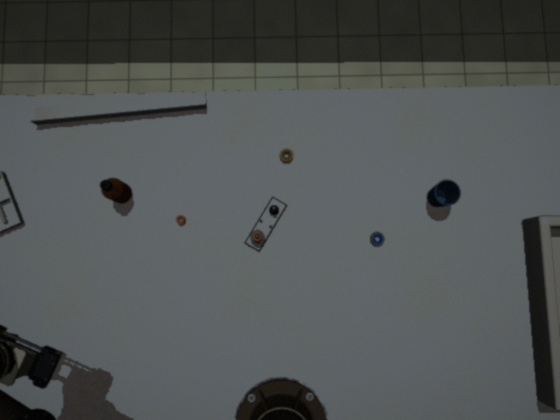

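The scene view shows the roller at about (249,175), the nut (372,281), the bare pin (287,215) and the old roller (225,244). In the top view the roller is at (377,239), the nut (181,220), the bare pin (273,210) and the finished pin (257,238). Next I'll enlarge these areas.

```bash
python3 - <<'E'
import cv2,numpy as np
def c(f,x,y,w=25,h=None,s=(260,260)):
    im=cv2.imread(f"pics/{f}0.png");return cv2.resize(im[y-w:y+w,x-w:x+w],s,interpolation=cv2.INTER_NEAREST)
a=np.hstack([c("scene",249,175),c("scene",372,281),c("scene",304,220,36)])
b=np.hstack([c("top",377,239),c("top",181,220),c("top",266,223,36)])
o=np.vstack([a,b]);o=cv2.convertScaleAbs(o,alpha=1.7);cv2.imwrite("pics/crop0.png",o)
E
```

```text
(no output)
```

View pics/crop0.png

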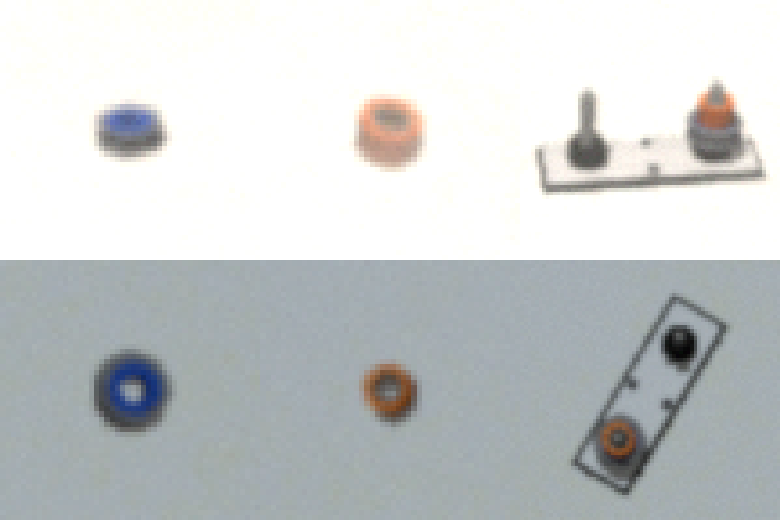

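The crops show the blue hub ring, the orange ring, the plate outline with the black boot, and the pin standing clear in the scene view with its tip near (286.6,208.5).

```bash
cat >h.py <<'E'
import cv2,numpy as np
from cell import arm, cams
np.set_printoptions(precision=4,suppress=True)
def ray(d,p):
    K=np.array([[d["fx"],0,d["cx"]],[0,d["fy"],d["cy"]],[0,0,1]])
    u=cv2.undistortPoints(np.array([[p]],float),K,np.array(d["distortion"]))[0,0]
    T=np.array(d["cam_to_world"]);v=T[:3,:3]@[u[0],u[1],1];return T[:3,3],v/np.linalg.norm(v)
def onz(d,p,z):
    o,v=ray(d,p);return o+v*(z-o[2])/v[2]
def tri(a,p,b,q):
    o1,v1=ray(a,p);o2,v2=ray(b,q);t=np.linalg.lstsq(np.c_[v1,-v2],o2-o1,rcond=None)[0]
    A=o1+v1*t[0];B=o2+v2*t[1];return (A+B)/2,np.linalg.norm(A-B)*1e3
def hull(d,box,kind):
    x0,y0,x1,y1=box;h=cv2.cvtColor(d["image"],cv2.COLOR_BGR2HSV)[y0:y1,x0:x1]
    H,S,V=cv2.split(h)
    m=dict(blue=(H>100)&(H<130)&(S>110),orange=((H<18)|(H>172))&(S>70),dark=V<75)[kind]
    n,l,st,_=cv2.connectedComponentsWithStats(m.astype(np.uint8),connectivity=8)
    k=1+np.argmax(st[1:,4]);m=(l==k).astype(np.uint8)
    c=cv2.convexHull(np.vstack(cv2.findContours(m,0,1)[0]));M=cv2.moments(c)
    return np.array([M["m10"]/M["m00"]+x0,M["m01"]/M["m00"]+y0]),c.reshape(-1,2)+[x0,y0],st[k,4]
E
python3 - <<'E'
from h import *
s=cams.get_image("scene");t=cams.get_image("top")
for n,k,bs,bt,z in(("roller","blue",(230,160,268,190),(360,222,395,257),.014),("nut","orange",(355,265,390,297),(165,205,197,236),.008),("oldnut","orange",(310,200,332,225),(245,225,270,250),.06)):
    a,ca,na=hull(s,bs,k);b,cb,nb=hull(t,bt,k)
    print(n,a,na,b,nb,"tri",*tri(s,a,t,b),"top@z",onz(t,b,z),"scene@z",onz(s,a,z))
for th in (60,75,90):
    V=t["image"].max(2)[190:258,238:294]
    n,l,st,_=cv2.connectedComponentsWithStats((V<th).astype(np.uint8),connectivity=8);k=1+np.argmax(st[1:,2]*st[1:,3])
    c=cv2.findContours((l==k).astype(np.uint8),0,1)[0];r=cv2.minAreaRect(np.vstack(c));q=cv2.boxPoints(r)+[238,190]
    P=np.array([onz(t,p,.006) for p in q]);print(th,r,"\n",P,"\ncentre",P.mean(0),np.linalg.norm(P-np.roll(P,1,0),axis=1))
print(t["image"].max(2)[200:220,264:284])
print(s["image"].max(2)[204:234,278:297])
E
```

```text
roller [250.6667 172.3333] 3 [377.3132 238.094 ] 69 tri [ 0.4992 -0.2797  0.0151] 8.547348991764649 top@z [ 0.5026 -0.2828  0.014 ] scene@z [ 0.4956 -0.2776  0.014 ]
nut [371.3002 279.6238] 72 [180.294 219.399] 58 tri [0.5677 0.2731 0.0106] 0.9950654968635161 top@z [0.5682 0.2732 0.008 ] scene@z [0.5649 0.2718 0.008 ]
oldnut [321.494  214.0168] 72 [256.6362 236.0869] 66 tri [0.5133 0.0566 0.0432] 1.070977445681643 top@z [0.5126 0.0557 0.06  ] scene@z [0.5309 0.0745 0.06  ]
60 ((32.49107360839844, 39.395755767822266), (16.113481521606445, 55.90167236328125), 47.231178283691406) 
 [[ 0.499   0.0921  0.006 ]
 [ 0.6047 -0.0266  0.006 ]
 [ 0.57   -0.0569  0.006 ]
 [ 0.465   0.0617  0.006 ]] 
centre [0.5347 0.0176 0.006 ] [0.0456 0.1589 0.046  0.1585]
75 ((27.41176414489746, 34.147056579589844), (18.3503475189209, 55.39404296875), 30.963754653930664) 
 [[ 0.497   0.0956  0.006 ]
 [ 0.631   0.0122  0.006 ]
 [ 0.6028 -0.0322  0.006 ]
 [ 0.4695  0.0516  0.006 ]] 
centre [0.5501 0.0318 0.006 ] [0.0519 0.1578 0.0526 0.1575]
90 ((27.426475524902344, 33.95588302612305), (19.207841873168945, 56.42
[... 3639 characters left out ...]
  55  52  58  53  53  56  70  99 130 143 143
  148]
 [150 143 121  83  56  54  53  50  52  52  51  54  53  77 109 134 145 148
  147]
 [150 144 121  85  59  53  54  52  49  51  50  52  59  74 109 134 144 149
  149]
 [149 145 133 101  69  56  52  55  52  53  48  54  55  84 120 142 146 151
  149]
 [143 148 142 122  91  67  58  57  53  54  57  64  78  98 129 148 148 147
  145]
 [149 147 146 137 123 102  87  83  82  83  88  97 114 130 141 147 148 147
  146]
 [151 150 149 146 142 133 126 125 124 124 124 132 139 144 150 148 148 148
  150]
 [150 153 152 150 150 148 145 139 142 143 140 138 142 146 145 144 145 146
  147]
 [146 144 147 145 145 141 137 133 125 125 120 120 120 120 117 114 118 120
  117]]
```

```bash
python3 - <<'E'
from h import *
s=cams.get_image("scene");t=cams.get_image("top")
for T in(274,273.5,):
  pass
print("pin tip",*tri(s,(286.2,208.3),t,(273.5,207.3)),"top@.068",onz(t,(273.5,207.3),.068),"boot top@.0245",onz(t,(273.6,209.7),.0245),"scene@.068",onz(s,(286.2,208.3),.068))
def sil(d,b,f):
    x0,y0,x1,y1=b;im=d["image"][y0:y1,x0:x1].astype(int);bg=np.median(im.reshape(-1,3),0);D=np.abs(im-bg).max(2)
    n,l,st,_=cv2.connectedComponentsWithStats((D>f*D.max()).astype(np.uint8));k=1+np.argmax(st[1:,4])
    c=cv2.convexHull(np.vstack(cv2.findContours((l==k).astype(np.uint8),0,1)[0]));M=cv2.moments(c)
    return np.array([M["m10"]/M["m00"]+x0,M["m01"]/M["m00"]+y0]),st[k]
for f in(.3,.4,.5):
  for n,bs,bt,z in(("roller",(230,160,268,190),(360,222,395,257),.007),("nut",(355,265,390,297),(165,205,197,236),.008)):
    a,i=sil(s,bs,f);b,j=sil(t,bt,f);print(f,n,a,i[2:],b,j[2:],*tri(s,a,t,b),onz(t,b,z)[:2],onz(s,a,z)[:2])
# blue hub in both
for d,b in((s,(230,160,268,190)),(t,(360,222,395,257))):
    x0,y0,x1,y1=b;im=d["image"][y0:y1,x0:x1].astype(int);w=np.clip(im[...,0]-im[...,2]-(np.median(im[...,0]-im[...,2]))-20,0,None)
    m=(w>0.4*w.max()).astype(np.uint8);c=cv2.convexHull(np.vstack(cv2.findContours(m,0,1)[0]));M=cv2.moments(c);p=np.array([M["m10"]/M["m00"]+x0,M["m01"]/M["m00"]+y0]);print("hub",p,m.sum(),onz(d,p,.014))
E
```

```text
pin tip [0.5892 0.0086 0.0665] 1.5712855570000963 top@.068 [0.5896 0.0081 0.068 ] boot top@.0245 [0.5883 0.0079 0.0245] scene@.068 [0.5902 0.0109 0.068 ]
0.3 roller [248.469  174.6566] [ 14  10 113] [376.6646 238.9816] [ 15  15 172] [ 0.5007 -0.2827  0.0053] 0.1740793510229139 [ 0.5005 -0.2823] [ 0.5025 -0.2801]
0.3 nut [371.3528 280.937 ] [ 14  15 158] [180.5876 219.9167] [10 11 92] [0.5666 0.2731 0.0062] 1.0232234333263572 [0.5668 0.2724] [0.5679 0.2747]
0.4 roller [248.5899 174.603 ] [ 13  10 101] [376.5379 238.9898] [ 14  15 155] [ 0.5006 -0.2822  0.0057] 0.06400751059661364 [ 0.5005 -0.2819] [ 0.502  -0.2802]
0.4 nut [371.2121 281.0092] [ 13  13 142] [180.5778 219.9689] [10 11 86] [0.5666 0.2731 0.0059] 0.6223926706663552 [0.5666 0.2724] [0.5684 0.2746]
0.5 roller [248.4487 174.9423] [12  9 92] [376.5623 239.0261] [ 14  15 140] [ 0.5007 -0.2826  0.0043] 0.37664433290249383 [ 0.5004 -0.282 ] [ 0.5036 -0.2787]
0.5 nut [371.1203 280.9544] [ 13  13 134] [180.6318 219.8731] [10 11 77] [0.5669 0.2729 0.0061] 0.7068479483088126 [0.5669 0.2723] [0.5684 0.2744]
hub [248.4144 172.5946] 27 [ 0.5021 -0.2805  0.014 ]
hub [377.275 238.075] 50 [ 0.5026 -0.2827  0.014 ]
```

Measured against what they must be: the pin tip is at (0.589, 0.008, 0.0665), expected z 0.068, and the pins come out 90.5 mm apart. The roller is at (0.502,-0.282) and the nut at (0.567,0.273). The carriage axis is at -31.8°, so I'll close the fingers perpendicular to it and go for the roller first.

Careful with the scale: shifts go in shares of 50 mm and turns go in units of 0.05 rad. That gives: -0.034 m is -0.68, -0.03 m is -0.6, 0.14 rad is 2.8.

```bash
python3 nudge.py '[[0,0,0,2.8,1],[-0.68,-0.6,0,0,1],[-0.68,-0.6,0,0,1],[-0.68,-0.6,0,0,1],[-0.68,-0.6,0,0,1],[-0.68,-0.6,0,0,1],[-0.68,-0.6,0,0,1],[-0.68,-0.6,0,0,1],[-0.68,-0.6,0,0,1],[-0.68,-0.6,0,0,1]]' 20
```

```text
refused: ROWS must be a list of objects with named fields. Nothing was moved.
```

Wrong form. The message asks for a list of objects with named fields, so I'll send the same numbers that way.

```bash
python3 nudge.py '[{"turn": 2.8,"aperture": 1},{"sx": -0.68,"sy": -0.6,"aperture": 1},{"sx": -0.68,"sy": -0.6,"aperture": 1},{"sx": -0.68,"sy": -0.6,"aperture": 1},{"sx": -0.68,"sy": -0.6,"aperture": 1},{"sx": -0.68,"sy": -0.6,"aperture": 1},{"sx": -0.68,"sy": -0.6,"aperture": 1},{"sx": -0.68,"sy": -0.6,"aperture": 1},{"sx": -0.68,"sy": -0.6,"aperture": 1},{"sx": -0.68,"sy": -0.6,"aperture": 1}]' 20
python3 nudge.py '[{"sx": -0.68,"sy": -0.6,"aperture": 1},{"sx": -0.68,"sy": -0.6,"aperture": 1},{"sx": -0.68,"sy": -0.6,"aperture": 1},{"sx": -0.68,"sy": -0.6,"aperture": 1},{"sx": -0.68,"sy": -0.6,"aperture": 1},{"sx": -0.68,"sy": -0.6,"aperture": 1},{"sx": -0.68,"sy": -0.6,"aperture": 1},{"sx": -0.68,"sy": -0.6,"aperture": 1},{"aperture": 1},{"aperture": 1}]'
cat >>h.py <<'E'
from scipy.spatial.transform import Rotation as Ro
def to(x,y,z):
    s=arm.observe();R=Ro.from_rotvec(s["ee_rot"]).as_matrix()
    print("t",s["clock"],"pos",s["position"],"yaxis",np.degrees(np.arctan2(R[1,1],R[0,1])),"zaxis",R[:,2],"F",s["force"],"J",s["joints"],"w",s["width"]*92,"-> tool delta",R.T@(np.array([x,y,z])-s["position"]))
E
python3 -c "
from h import *
to(.502,-.282,.003)"
```

```text
clock: 1.3
position: [0.3705, 0.1784, 0.227]
ee_rot: [0.865, 3.02, 0.001]
force: [1.0, 0.4, 0.6]
width: 1.0
gripper_force: 0.0
clock: 2.3
position: [0.4738, -0.1685, 0.2265]
ee_rot: [-0.869, -3.019, 0.001]
force: [1.1, -0.1, -0.1]
width: 1.001
gripper_force: 0.0
t 2.3 pos [ 0.4738 -0.1685  0.2265] yaxis 57.879882087671 zaxis [-0.0004 -0.0003 -1.    ] F [ 1.1287 -0.1017 -0.1158] J [-0.2266  0.2497  0.5745  1.8993 -0.1561  1.0371  1.4238] w 92.07026571939379 -> tool delta [-0.0842 -0.081   0.2236]
```

In the tool's units: 0.04 m is 0.8, 0.03 m is 0.6.

```bash
python3 nudge.py '[{"sx": -0.56,"sy": -0.54,"sz": 0.4,"aperture": 1},{"sx": -0.56,"sy": -0.54,"sz": 0.6,"aperture": 1},{"sx": -0.56,"sy": -0.54,"sz": 0.6,"aperture": 1},{"sz": 0.8,"aperture": 1},{"sz": 0.8,"aperture": 1},{"aperture": 1},{"aperture": 1}]'
python3 - <<'E'
from h import *
to(.502,-.282,.003)
d=cams.get_image("scene");e=cams.get_image("top")
f=lambda d,x,y:cv2.resize(d["image"][y-50:y+50,x-60:x+60],(400,333),interpolation=cv2.INTER_NEAREST)
cv2.imwrite("pics/r1.png",cv2.convertScaleAbs(np.hstack([f(d,249,165),f(e,377,239)]),alpha=1.7))
E
```

```text
clock: 3.0
position: [0.5024, -0.2794, 0.0672]
ee_rot: [-0.863, -3.019, -0.001]
force: [1.0, -0.6, 0.4]
width: 1.0
gripper_force: 0.0
t 3.0 pos [ 0.5024 -0.2794  0.0672] yaxis 58.11118659267366 zaxis [-0.0011  0.0011 -1.    ] F [ 1.036  -0.6068  0.3702] J [ 0.0709  0.5718  0.4937  1.8949 -0.3782  0.7693  1.7885] w 91.99819845665719 -> tool delta [-0.0011 -0.0025  0.0642]
```

View pics/r1.png

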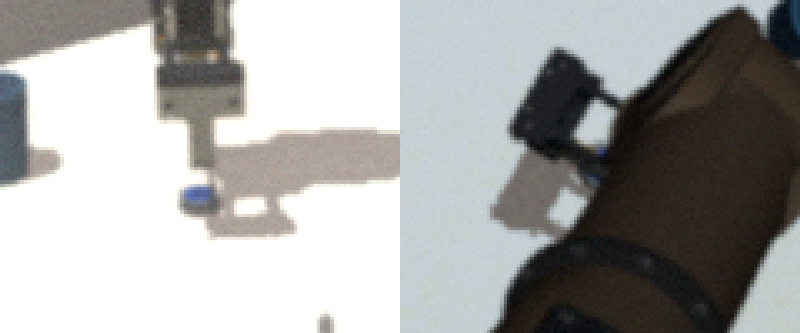

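The gripper hangs over the roller (scene ~(249,170)), with the fingers straddling it. Next I descend and close.

```bash
python3 nudge.py '[{"sx": -0.02,"sy": -0.05,"sz": 0.6,"aperture": 1},{"sz": 0.4,"aperture": 1},{"sz": 0.24,"aperture": 1},{"aperture": 1},{"aperture": 0},{"aperture": 0},{"aperture": 0},{"aperture": 0},{"aperture": 0},{"aperture": 0}]' 15
python3 -c "
from h import *
to(.589,.0083,.12)"
```

```text
clock: 4.1
position: [0.502, -0.2832, 0.0048]
ee_rot: [0.865, 3.02, 0.0]
force: [0.3, 0.6, -0.4]
width: 0.528
gripper_force: 0.0
t 4.1 pos [ 0.502  -0.2832  0.0048] yaxis 58.03757772823525 zaxis [ 0.0001  0.     -1.    ] F [ 0.2698  0.5544 -0.4421] J [ 0.1225  0.6617  0.4324  1.9259 -0.4411  0.6477  1.8447] w 48.54423862345616 -> tool delta [ 0.0805  0.2934 -0.1152]
```

```bash
python3 nudge.py '[{"aperture": 0},{"aperture": 0},{"aperture": 0},{"aperture": 0},{"sz": -0.8,"aperture": 0},{"sz": -0.8,"aperture": 0},{"sz": -0.8,"aperture": 0},{"aperture": 0}]'
python3 -c "
from h import *
to(.589,.0083,.12)"
```

```text
clock: 4.9
position: [0.5044, -0.2853, 0.1297]
ee_rot: [0.863, 3.012, -0.002]
force: [1.0, 0.0, -1.0]
width: 0.423
gripper_force: 15.0
t 4.9 pos [ 0.5044 -0.2853  0.1297] yaxis 58.01086977940913 zaxis [ 0.0076 -0.0033 -1.    ] F [ 1.0342  0.0155 -1.0272] J [ 0.0358  0.4931  0.5491  1.8419 -0.3254  0.8879  1.7502] w 38.946593878421425 -> tool delta [0.0839 0.2938 0.0094]
```

In the tool's units: 0.042 m is 0.84, 0.02 m is 0.4.

```bash
python3 nudge.py '[{"sx": 0.24,"sy": 0.84,"aperture": 0},{"sx": 0.24,"sy": 0.84,"aperture": 0},{"sx": 0.24,"sy": 0.84,"aperture": 0},{"sx": 0.24,"sy": 0.84,"aperture": 0},{"sx": 0.24,"sy": 0.84,"aperture": 0},{"sx": 0.24,"sy": 0.84,"aperture": 0},{"sx": 0.2,"sy": 0.84,"aperture": 0},{"sz": 0.4,"aperture": 0},{"aperture": 0},{"aperture": 0}]'
python3 - <<'E'
from h import *
to(.589,.0083,.08)
d=cams.get_image("scene");e=cams.get_image("top")
f=lambda d,x,y:cv2.resize(d["image"][y-40:y+40,x-40:x+40],(400,400),interpolation=cv2.INTER_NEAREST)
cv2.imwrite("pics/p1.png",cv2.convertScaleAbs(np.hstack([f(d,290,200),f(e,274,210)]),alpha=1.7))
E
```

```text
clock: 5.9
position: [0.5871, 0.0084, 0.1043]
ee_rot: [-0.867, -3.018, 0.002]
force: [0.4, -1.1, -0.3]
width: 0.425
gripper_force: 15.0
t 5.9 pos [0.5871 0.0084 0.1043] yaxis 57.95902415970429 zaxis [-0.0018 -0.001  -1.    ] F [ 0.3979 -1.1169 -0.3271] J [-0.4662  0.5398  0.5207  1.8353 -0.3432  0.8586  1.2324] w 39.11504921538157 -> tool delta [-0.0016  0.001   0.0243]
```

View pics/p1.png

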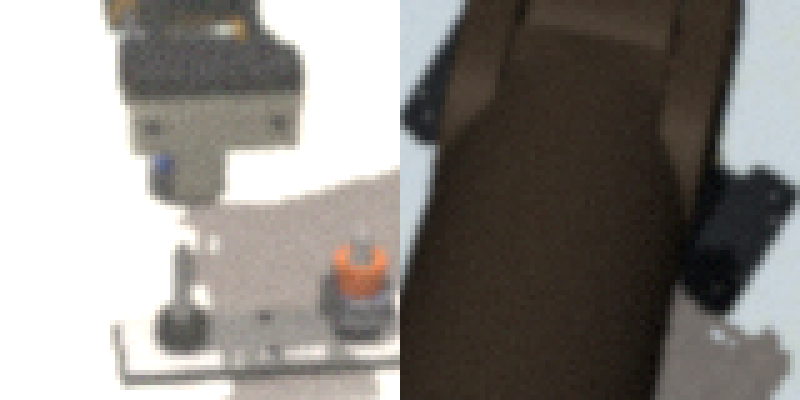

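The roller is held in the fingers, just above the pin (scene pin tip at about (286,208)). I'll align, then lower with a force check.

In the tool's units: -0.002 m is -0.04, 0.001 m is 0.02.

```bash
python3 nudge.py '[{"sx": -0.04,"sy": 0.02,"sz": 0.2,"aperture": 0},{"sz": 0.2,"aperture": 0},{"sz": 0.16,"aperture": 0},{"sz": 0.1,"aperture": 0},{"aperture": 0},{"aperture": 0}]'
python3 -c "
from h import *
to(.589,.0083,.029)"
```

```text
clock: 6.6
position: [0.5902, 0.0093, 0.0717]
ee_rot: [-0.865, -3.02, 0.0]
force: [0.3, 0.6, -0.9]
width: 0.424
gripper_force: 15.0
t 6.6 pos [0.5902 0.0093 0.0717] yaxis 58.03185084600496 zaxis [-0.0002 -0.0001 -1.    ] F [ 0.2688  0.6438 -0.8622] J [-0.4452  0.585   0.4933  1.8537 -0.3745  0.7959  1.2575] w 38.96284976283399 -> tool delta [ 0.0005 -0.0015  0.0427]
```

In the tool's units: -0.001 m is -0.02, 0.006 m is 0.12.

```bash
python3 nudge.py '[{"sy": -0.02,"sz": 0.08,"aperture": 0},{"sz": 0.12,"aperture": 0},{"sz": 0.12,"aperture": 0},{"aperture": 0}]'; python3 nudge.py '[{"sz": 0.16,"aperture": 0},{"sz": 0.16,"aperture": 0},{"sz": 0.12,"aperture": 0},{"aperture": 0}]'
python3 -c "
from h import *
to(.589,.0083,.029)"
```

```text
clock: 7.0
position: [0.589, 0.0086, 0.0547]
ee_rot: [-0.864, -3.019, 0.001]
force: [-1.0, 0.4, 0.3]
width: 0.423
gripper_force: 15.0
clock: 7.4
position: [0.5889, 0.0085, 0.0326]
ee_rot: [-0.864, -3.019, 0.001]
force: [0.3, 0.1, -0.1]
width: 0.424
gripper_force: 15.0
t 7.4 pos [0.5889 0.0085 0.0326] yaxis 58.03769509339696 zaxis [-0.0018 -0.0002 -1.    ] F [ 0.336   0.0717 -0.0592] J [-0.4189  0.6372  0.4586  1.879  -0.4101  0.7211  1.2879] w 39.00139068744484 -> tool delta [-0.0002 -0.0002  0.0036]
```

In the tool's units: 0.003 m is 0.06, -0.05 m is -1.

```bash
python3 nudge.py '[{"sz": 0.06,"aperture": 0},{"aperture": 0},{"aperture": 0.6},{"aperture": 0.6},{"aperture": 0.6},{"aperture": 0.6},{"sz": -0.2,"aperture": 0.6},{"sz": -0.6,"aperture": 0.6},{"sz": -1,"aperture": 1},{"sz": -1,"aperture": 1}]'
python3 nudge.py '[{"sz": -0.8,"aperture": 1},{"sx": 0.16,"sy": 0.8,"aperture": 1},{"sx": 0.16,"sy": 0.8,"aperture": 1},{"sx": 0.16,"sy": 0.8,"aperture": 1},{"sx": 0.16,"sy": 0.8,"aperture": 1},{"aperture": 1},{"aperture": 1}]'
python3 - <<'E'
from h import *
to(.5675,.273,.005)
d=cams.get_image("scene");e=cams.get_image("top")
f=lambda d,x,y:cv2.resize(d["image"][y-40:y+40,x-40:x+40],(400,400),interpolation=cv2.INTER_NEAREST)
cv2.imwrite("pics/p2.png",cv2.convertScaleAbs(np.hstack([f(d,300,210),f(e,274,210)]),alpha=1.7))
E
```

```text
clock: 8.4
position: [0.589, 0.0082, 0.1726]
ee_rot: [-0.866, -3.019, 0.001]
force: [1.7, -0.0, 0.4]
width: 0.726
gripper_force: 0.0
clock: 9.1
position: [0.6471, 0.1621, 0.2109]
ee_rot: [0.862, 3.021, -0.001]
force: [-0.5, -1.2, 0.7]
width: 0.998
gripper_force: 0.0
t 9.1 pos [0.6471 0.1621 0.2109] yaxis 58.15385290571963 zaxis [-0.0001 -0.0005 -1.    ] F [-0.4674 -1.2085  0.7474] J [-0.6714  0.5539  0.5542  1.5121 -0.3057  1.1631  0.9526] w 91.84864355429711 -> tool delta [0.1262 0.0523 0.2058]
```

View pics/p2.png

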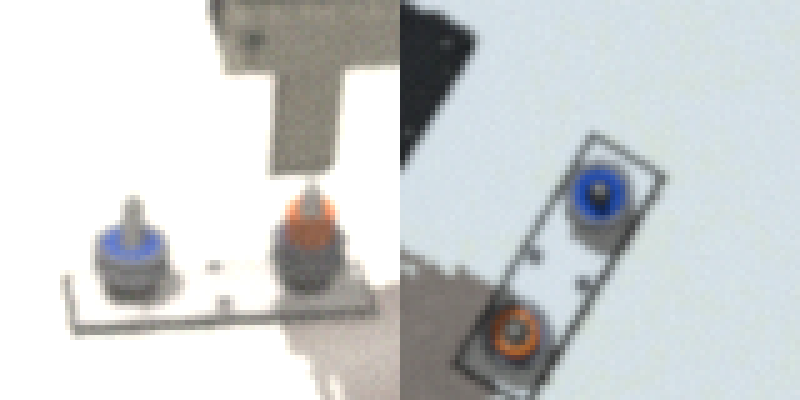

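The roller sits flat on the boot with the pin through its bore (scene ~(286,216), top ~(274,208)). Next is the nut.

```bash
python3 nudge.py '[{"sx": 0.8,"sy": 0.34,"aperture": 1},{"sx": 0.86,"sy": 0.34,"aperture": 1},{"sx": 0.86,"sy": 0.36,"sz": 0.4,"aperture": 1},{"sz": 0.8,"aperture": 1},{"sz": 0.8,"aperture": 1},{"sz": 0.8,"aperture": 1},{"aperture": 1},{"aperture": 1}]'
python3 -c "
from h import *
to(.5675,.273,.006)"
```

```text
clock: 10.0
position: [0.5687, 0.27, 0.072]
ee_rot: [0.868, 3.019, -0.001]
force: [0.9, -1.0, 0.8]
width: 1.001
gripper_force: 0.0
t 10.0 pos [0.5687 0.27   0.072 ] yaxis 57.91881675147221 zaxis [-0.0002 -0.0008 -1.    ] F [ 0.9359 -1.0374  0.8365] J [-0.8442  0.6356  0.4794  1.7499 -0.3729  0.8481  0.8162] w 92.06790127252823 -> tool delta [0.0026 0.002  0.066 ]
```

In the tool's units: 0.03 m is 0.6, 0.02 m is 0.4.

```bash
python3 nudge.py '[{"sx": 0.05,"sy": 0.04,"sz": 0.6,"aperture": 1},{"sz": 0.4,"aperture": 1},{"sz": 0.3,"aperture": 0.5},{"aperture": 0.4},{"aperture": 0},{"aperture": 0},{"aperture": 0},{"aperture": 0},{"aperture": 0},{"aperture": 0}]' 50
python3 nudge.py '[{"aperture": 0},{"aperture": 0},{"aperture": 0},{"aperture": 0},{"aperture": 0}]'
python3 -c "
from h import *
to(.589,.0083,.13)"
```

```text
clock: 11.0
position: [0.5672, 0.2746, 0.0062]
ee_rot: [0.865, 3.02, 0.0]
force: [0.2, 0.7, 0.2]
width: 0.351
gripper_force: 0.0
clock: 11.5
position: [0.5672, 0.2745, 0.0061]
ee_rot: [-0.865, -3.02, -0.0]
force: [0.1, 0.4, 1.2]
width: 0.263
gripper_force: 50.0
t 11.5 pos [0.5672 0.2745 0.0061] yaxis 58.0345435989849 zaxis [-0.  0. -1.] F [0.0989 0.3962 1.2255] J [-0.8165  0.7209  0.4283  1.7843 -0.4244  0.7288  0.8519] w 24.16097795250555 -> tool delta [-0.1594 -0.2143 -0.124 ]
```

```bash
python3 nudge.py '[{"sz": -0.8,"aperture": 0},{"sz": -0.8,"aperture": 0},{"sx": -0.4,"sy": -0.54,"sz": -0.8,"aperture": 0},{"sx": -0.56,"sy": -0.74,"aperture": 0},{"sx": -0.56,"sy": -0.74,"aperture": 0},{"sx": -0.56,"sy": -0.74,"aperture": 0},{"sx": -0.56,"sy": -0.74,"aperture": 0},{"sx": -0.54,"sy": -0.76,"sz": 0.4,"aperture": 0},{"aperture": 0},{"aperture": 0}]'
python3 - <<'E'
from h import *
to(.589,.0084,.08)
d=cams.get_image("scene")
f=lambda d,x,y:cv2.resize(d["image"][y-50:y+50,x-50:x+50],(500,500),interpolation=cv2.INTER_NEAREST)
cv2.imwrite("pics/n1.png",cv2.convertScaleAbs(f(d,300,200),alpha=1.7))
E
```

```text
clock: 12.5
position: [0.5887, 0.01, 0.1041]
ee_rot: [-0.87, -3.018, 0.001]
force: [1.0, -0.0, -0.1]
width: 0.261
gripper_force: 50.0
t 12.5 pos [0.5887 0.01   0.1041] yaxis 57.83250674680985 zaxis [-0.0011 -0.0004 -1.    ] F [ 0.9703 -0.048  -0.0743] J [-0.462   0.5403  0.5118  1.8316 -0.3389  0.8583  1.2231] w 24.046153945050115 -> tool delta [-0.0011 -0.0011  0.0241]
```

View pics/n1.png

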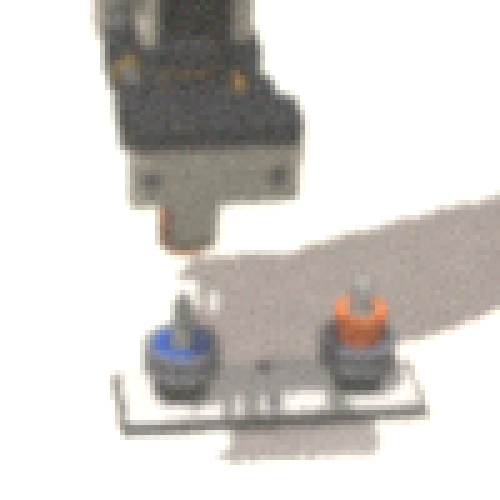

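The nut is held over the bare pin (scene pin tip ~(286,209)) and the roller is still seated. I align and lower it.

In the tool's units: -0.0015 m is -0.03, -0.0006 m is -0.012.

```bash
python3 nudge.py '[{"sx": -0.012,"sy": -0.03,"sz": 0.2,"aperture": 0},{"sz": 0.2,"aperture": 0},{"sz": 0.1,"aperture": 0},{"aperture": 0},{"aperture": 0}]'
python3 -c "
from h import *
to(.589,.0084,.07)"
```

```text
clock: 13.05
position: [0.5888, 0.0104, 0.0794]
ee_rot: [-0.864, -3.02, 0.0]
force: [-0.1, -0.6, -0.5]
width: 0.264
gripper_force: 50.0
t 13.05 pos [0.5888 0.0104 0.0794] yaxis 58.06514012256314 zaxis [-0.0004 -0.0001 -1.    ] F [-0.0679 -0.5527 -0.5185] J [-0.4476  0.5717  0.4921  1.8511 -0.3612  0.8084  1.2446] w 24.26803731251738 -> tool delta [-0.0012 -0.0016  0.0094]
```

In the tool's units: 0.004 m is 0.08, -0.0015 m is -0.03.

```bash
python3 nudge.py '[{"sx": -0.016,"sy": -0.03,"aperture": 0},{"sz": 0.08,"aperture": 0},{"sz": 0.08,"aperture": 0},{"aperture": 0}]'
python3 nudge.py '[{"sz": 0.04,"aperture": 0},{"aperture": 0}]'
python3 nudge.py '[{"sz": 0.04,"aperture": 0},{"aperture": 0}]'
python3 -c "
from h import *
to(.589,.0084,.07)"
```

```text
clock: 13.45
position: [0.5884, 0.0085, 0.071]
ee_rot: [-0.865, -3.019, 0.0]
force: [0.5, 0.2, -0.7]
width: 0.267
gripper_force: 50.0
clock: 13.65
position: [0.5886, 0.0084, 0.0693]
ee_rot: [-0.865, -3.02, 0.0]
force: [0.4, 0.6, -0.1]
width: 0.261
gripper_force: 50.0
clock: 13.85
position: [0.5886, 0.0085, 0.0674]
ee_rot: [-0.865, -3.02, 0.0]
force: [-0.4, -0.6, 0.0]
width: 0.263
gripper_force: 50.0
t 13.85 pos [0.5886 0.0085 0.0674] yaxis 58.03804583358709 zaxis [-0.0003  0.     -1.    ] F [-0.4489 -0.5757  0.0141] J [-0.4368  0.5871  0.482   1.8602 -0.3721  0.7845  1.2565] w 24.214066001751757 -> tool delta [-0.0004  0.0002 -0.0026]
```

```bash
for i in 1; do :; done; python3 nudge.py '[{"sz": 0.04,"aperture": 0},{"sz": 0.04,"aperture": 0},{"aperture": 0}]'
python3 nudge.py '[{"sz": 0.04,"aperture": 0},{"sz": 0.04,"aperture": 0},{"aperture": 0}]'
python3 nudge.py '[{"sz": 0.04,"aperture": 0},{"sz": 0.04,"aperture": 0},{"aperture": 0}]'
python3 nudge.py '[{"sz": 0.04,"aperture": 0},{"sz": 0.04,"aperture": 0},{"aperture": 0}]'
```

```text
clock: 14.15
position: [0.5884, 0.0086, 0.0632]
ee_rot: [-0.865, -3.019, 0.0]
force: [-1.0, 1.4, -1.0]
width: 0.263
gripper_force: 50.0
clock: 14.45
position: [0.5884, 0.0086, 0.0594]
ee_rot: [-0.865, -3.019, -0.0]
force: [-2.9, 1.6, 3.5]
width: 0.262
gripper_force: 50.0
clock: 14.75
position: [0.5884, 0.0085, 0.0557]
ee_rot: [-0.865, -3.02, -0.0]
force: [-4.5, 0.6, 5.5]
width: 0.264
gripper_force: 50.0
clock: 15.05
position: [0.5884, 0.0086, 0.0518]
ee_rot: [-0.865, -3.02, -0.001]
force: [-4.6, 0.6, 8.2]
width: 0.257
gripper_force: 50.0
```

Drag is about 7–8 N. There's also a small lateral force, so I'll ease the tool over to relieve it.

In the tool's units: 0.0008 m is 0.016, -0.0004 m is -0.008.

```bash
python3 nudge.py '[{"sx": 0.016,"sy": -0.008,"aperture": 0},{"sz": 0.02,"aperture": 0},{"sz": 0.02,"aperture": 0},{"aperture": 0}]'
python3 nudge.py '[{"sz": 0.02,"aperture": 0},{"sz": 0.02,"aperture": 0},{"aperture": 0}]'
python3 nudge.py '[{"sz": 0.02,"aperture": 0},{"aperture": 0}]'
```

```text
clock: 15.45
position: [0.5883, 0.0086, 0.0503]
ee_rot: [0.865, 3.019, 0.001]
force: [-3.7, 0.9, 10.2]
width: 0.266
gripper_force: 50.0
clock: 15.75
position: [0.5883, 0.0086, 0.0483]
ee_rot: [0.865, 3.019, 0.001]
force: [-4.3, 0.1, 10.7]
width: 0.263
gripper_force: 50.0
clock: 15.95
position: [0.5883, 0.0087, 0.0473]
ee_rot: [0.865, 3.019, 0.001]
force: [-3.4, 1.9, 10.8]
width: 0.262
gripper_force: 50.0
```

```bash
python3 nudge.py '[{"sx": 0.016,"sy": -0.006,"sz": 0.01,"aperture": 0},{"sz": 0.01,"aperture": 0},{"aperture": 0}]'
python3 nudge.py '[{"sz": 0.01,"aperture": 0},{"sz": 0.01,"aperture": 0},{"aperture": 0}]'
python3 nudge.py '[{"sz": 0.01,"aperture": 0},{"sz": 0.01,"aperture": 0},{"aperture": 0}]'
python3 nudge.py '[{"sz": 0.01,"aperture": 0},{"sz": 0.01,"aperture": 0},{"aperture": 0}]'
```

```text
clock: 16.25
position: [0.5882, 0.0087, 0.0467]
ee_rot: [0.864, 3.018, 0.002]
force: [-2.4, 0.7, 12.7]
width: 0.262
gripper_force: 50.0
clock: 16.55
position: [0.5882, 0.0087, 0.0457]
ee_rot: [0.865, 3.018, 0.002]
force: [-2.3, 0.4, 13.0]
width: 0.261
gripper_force: 50.0
clock: 16.85
position: [0.5882, 0.0087, 0.0447]
ee_rot: [0.864, 3.018, 0.002]
force: [-2.8, 1.5, 13.4]
width: 0.264
gripper_force: 50.0
clock: 17.15
position: [0.5882, 0.0087, 0.0437]
ee_rot: [0.865, 3.018, 0.002]
force: [-3.6, 1.1, 12.8]
width: 0.264
gripper_force: 50.0
```

```bash
python3 nudge.py '[{"sz": 0.006,"aperture": 0},{"aperture": 0}]'
python3 nudge.py '[{"sz": 0.006,"aperture": 0},{"aperture": 0}]'
python3 nudge.py '[{"sz": 0.006,"aperture": 0},{"aperture": 0}]'
python3 nudge.py '[{"sz": 0.006,"aperture": 0},{"aperture": 0}]'
```

```text
clock: 17.35
position: [0.5883, 0.0087, 0.0435]
ee_rot: [0.864, 3.018, 0.002]
force: [-2.7, 1.3, 13.3]
width: 0.262
gripper_force: 50.0
clock: 17.55
position: [0.5882, 0.0087, 0.0432]
ee_rot: [0.865, 3.018, 0.002]
force: [-4.1, 0.8, 13.2]
width: 0.261
gripper_force: 50.0
clock: 17.75
position: [0.5882, 0.0087, 0.0429]
ee_rot: [0.864, 3.018, 0.002]
force: [-2.6, 0.5, 14.2]
width: 0.263
gripper_force: 50.0
clock: 17.95
position: [0.5882, 0.0087, 0.0426]
ee_rot: [0.864, 3.018, 0.002]
force: [-2.7, 1.3, 14.1]
width: 0.261
gripper_force: 50.0
```

```bash
cat >g.py <<'E'
from cell import arm, cams
import sys
s=arm.observe();print(round(s["clock"],2),s["position"].round(5),s["force"].round(2),round(s["width"]*92,2))
sys.exit(s["force"][2]>16.2)
E
python3 nudge.py '[{"sz": 0.005,"aperture": 0},{"aperture": 0}]' >/dev/null; python3 g.py &&
python3 nudge.py '[{"sz": 0.005,"aperture": 0},{"aperture": 0}]' >/dev/null && python3 g.py &&
python3 nudge.py '[{"sz": 0.005,"aperture": 0},{"aperture": 0}]' >/dev/null && python3 g.py &&
python3 nudge.py '[{"sz": 0.005,"aperture": 0},{"aperture": 0}]' >/dev/null && python3 g.py &&
python3 nudge.py '[{"sz": 0.005,"aperture": 0},{"aperture": 0}]' >/dev/null && python3 g.py &&
python3 nudge.py '[{"sz": 0.005,"aperture": 0},{"aperture": 0}]' >/dev/null && python3 g.py
```

```text
18.15 [0.58824 0.00868 0.04236] [-2.56  0.96 15.03] 24.14False
```

```bash
sed -i 's/sys.exit(\(.*\))$/sys.exit(int(\1))/' g.py
python3 nudge.py '[{"sz": 0.005,"aperture": 0},{"aperture": 0}]' >/dev/null; python3 g.py &&
python3 nudge.py '[{"sz": 0.005,"aperture": 0},{"aperture": 0}]' >/dev/null && python3 g.py &&
python3 nudge.py '[{"sz": 0.005,"aperture": 0},{"aperture": 0}]' >/dev/null && python3 g.py &&
python3 nudge.py '[{"sz": 0.005,"aperture": 0},{"aperture": 0}]' >/dev/null && python3 g.py
```

```text
18.35 [0.58824 0.00866 0.04212] [-2.98  1.75 14.01] 24.3
18.55 [0.58825 0.00866 0.04187] [-2.91  0.56 14.12] 24.47
18.75 [0.58826 0.00869 0.04162] [-3.59 -0.49 14.25] 24.07
18.95 [0.58826 0.00868 0.04138] [-3.34  1.59 15.06] 24.36
```

```bash

python3 nudge.py '[{"sz": 0.005,"aperture": 0},{"aperture": 0}]' >/dev/null; python3 g.py &&
python3 nudge.py '[{"sz": 0.005,"aperture": 0},{"aperture": 0}]' >/dev/null && python3 g.py &&
python3 nudge.py '[{"sz": 0.005,"aperture": 0},{"aperture": 0}]' >/dev/null && python3 g.py &&
python3 nudge.py '[{"sz": 0.005,"aperture": 0},{"aperture": 0}]' >/dev/null && python3 g.py &&
python3 nudge.py '[{"sz": 0.005,"aperture": 0},{"aperture": 0}]' >/dev/null && python3 g.py &&
python3 nudge.py '[{"sz": 0.005,"aperture": 0},{"aperture": 0}]' >/dev/null && python3 g.py &&
python3 nudge.py '[{"sz": 0.005,"aperture": 0},{"aperture": 0}]' >/dev/null && python3 g.py &&
python3 nudge.py '[{"sz": 0.005,"aperture": 0},{"aperture": 0}]' >/dev/null && python3 g.py
```

```text
19.15 [0.58826 0.00872 0.04114] [-3.01 -0.14 14.13] 24.35
19.35 [0.58828 0.00865 0.04091] [-3.4   0.11 14.24] 24.12
19.55 [0.58825 0.00865 0.04066] [-3.55  0.35 14.49] 24.62
19.75 [0.58825 0.00865 0.04037] [-2.36  1.52 14.6 ] 23.99
19.95 [0.58823 0.00868 0.04013] [-3.71  1.61 13.6 ] 23.75
20.15 [0.58827 0.00865 0.03991] [-4.16  0.72 14.59] 24.28
20.35 [0.58826 0.00869 0.03967] [-3.74  0.85 14.69] 24.27
20.55 [0.58823 0.00869 0.03941] [-3.79  0.49 14.65] 24.37
```

```bash

python3 nudge.py '[{"sz": 0.005,"aperture": 0},{"aperture": 0}]' >/dev/null; python3 g.py &&
python3 nudge.py '[{"sz": 0.005,"aperture": 0},{"aperture": 0}]' >/dev/null && python3 g.py &&
python3 nudge.py '[{"sz": 0.005,"aperture": 0},{"aperture": 0}]' >/dev/null && python3 g.py &&
python3 nudge.py '[{"sz": 0.005,"aperture": 0},{"aperture": 0}]' >/dev/null && python3 g.py &&
python3 nudge.py '[{"sz": 0.005,"aperture": 0},{"aperture": 0}]' >/dev/null && python3 g.py &&
python3 nudge.py '[{"sz": 0.005,"aperture": 0},{"aperture": 0}]' >/dev/null && python3 g.py &&
python3 nudge.py '[{"sz": 0.005,"aperture": 0},{"aperture": 0}]' >/dev/null && python3 g.py &&
python3 nudge.py '[{"sz": 0.005,"aperture": 0},{"aperture": 0}]' >/dev/null && python3 g.py &&
python3 nudge.py '[{"sz": 0.005,"aperture": 0},{"aperture": 0}]' >/dev/null && python3 g.py &&
python3 nudge.py '[{"sz": 0.005,"aperture": 0},{"aperture": 0}]' >/dev/null && python3 g.py
```

```text
20.75 [0.58824 0.00866 0.03916] [-4.06  1.54 14.09] 24.04
20.95 [0.58827 0.00869 0.03893] [-4.01  0.77 15.07] 24.32
21.15 [0.58826 0.00865 0.03874] [-3.82  1.95 15.39] 24.51
21.35 [0.5883  0.00867 0.03863] [-4.07  1.25 17.36] 24.26
```

The stop has been met at about 5.9 mm of sink. I'll finish with very small steps.

```bash

python3 nudge.py '[{"sz": 0.004,"aperture": 0},{"aperture": 0}]' >/dev/null; python3 g.py
```

```text
21.55 [0.5883  0.00864 0.03853] [-5.01  0.75 18.44] 24.27
```

```bash
python3 nudge.py '[{"aperture": 0}]' >/dev/null; python3 g.py
```

```text
21.65 [0.58828 0.00867 0.0385 ] [-4.3   0.9  18.76] 24.11
```

```bash
python3 nudge.py '[{"sz": 0.004,"aperture": 0},{"aperture": 0}]' >/dev/null; python3 g.py;python3 nudge.py '[{"aperture": 0}]' >/dev/null; python3 g.py
```

```text
21.85 [0.58831 0.00863 0.03843] [-5.02  0.04 19.72] 24.04
21.95 [0.5883  0.00867 0.0384 ] [-5.34  1.37 19.88] 24.41
```

```bash
python3 nudge.py '[{"sz": 0.004,"aperture": 0},{"aperture": 0}]' >/dev/null; python3 g.py;python3 nudge.py '[{"aperture": 0}]' >/dev/null; python3 g.py
```

```text
22.15 [0.58833 0.00866 0.03833] [-5.73  1.13 21.04] 24.41
22.25 [0.58832 0.00865 0.03831] [-4.83  0.63 21.15] 23.92
```

It's tight, about 8 N above the drag. I release and back off straight up.

```bash
python3 nudge.py '[{"aperture": 0.6},{"aperture": 0.6},{"aperture": 0.6},{"aperture": 0.6},{"aperture": 0.6},{"sz": -0.2,"aperture": 0.6},{"sz": -0.6,"aperture": 0.6},{"sz": -1,"aperture": 0.6},{"sz": -1,"aperture": 0.6},{"sz": -0.8,"aperture": 0.6}]'
python3 nudge.py '[{"sx": 0.4,"sy": 0.8,"aperture": 0.6},{"sx": 0.4,"sy": 0.8,"aperture": 0.6},{"sx": 0.4,"sy": 0.8,"aperture": 0.6},{"sx": 0.4,"sy": 0.8,"aperture": 0.6},{"aperture": 0.6},{"aperture": 0.6}]'
python3 - <<'E'
from h import *
d=cams.get_image("scene");e=cams.get_image("top")
f=lambda d,x,y:cv2.resize(d["image"][y-40:y+40,x-40:x+40],(400,400),interpolation=cv2.INTER_NEAREST)
cv2.imwrite("pics/end.png",cv2.convertScaleAbs(np.hstack([f(d,300,210),f(e,274,210)]),alpha=1.7))
E
```

```text
clock: 23.25
position: [0.5874, 0.0082, 0.2201]
ee_rot: [0.865, 3.018, 0.001]
force: [1.7, -1.1, 0.3]
width: 0.6
gripper_force: 0.0
clock: 23.85
position: [0.6036, 0.188, 0.2167]
ee_rot: [0.861, 3.021, -0.001]
force: [-0.3, -1.2, 0.2]
width: 0.6
gripper_force: 0.0
```

View pics/end.png

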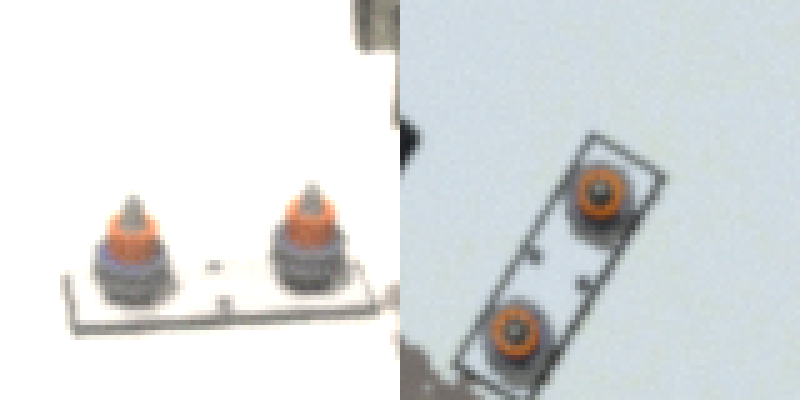

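The roller and nut are both seated on the pin (scene ~(286,214), top ~(274,208)), pressed flat like the finished one, and the arm is clear.

```bash
python3 -c "
from cell import arm, cams
print(arm.sign_off())"
```

```text
the job is handed in; nothing more can be done
None
```

The job is handed in at about 24 s: the roller is on the boot and pressed to the stop (met about 6 mm down), the push nut is tight at an estimated 8–10 N above the teeth's drag, against the 13 N limit, and the soap bottle, tumbler and old roller were not touched.

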